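# Slide the unfired planter down the drying lane

### The job

Push the unfired pink clay planter along its board, in between the two blue guide rails and gently up against the two wooden stop posts at the end, letting neither the planter nor the gripper touch a rail, then press the green button on the drying fan fully down and let go. The clay is fragile: only push it from outside with the fingers, never reach into it, pinch, tip or lift it. Leave the pottery things lying around as they are.

Things in the scene. Friction and masses are not known exactly. Their poses are not given: they have to be found in the camera images.
- lane: Plywood board 520 x 200 x 8 mm, fixed; origin on the table under its centre, z up, +x the direction in which the planter is pushed (the robot's right, up to 13 degrees either way). The planter starts on the rail-free half (-x). The lane is 124 mm wide, between the rails' inner faces at y = +62 and -62 mm; it begins at x = -20 mm. A thin blue line is painted across at x = -30 mm.
- rail_far: Blue guide rail 260 long x 16 wide x 20 mm high on the board; its top is 28 mm above the table. Origin under its centre, at x = +110, y = +70, z = 8 mm of the lane's frame; it starts at lane x = -20 mm. Its axes are parallel to the lane's.
- rail_near: The other blue rail, the same, at y = -70 mm of the lane's frame (the robot's side).
- stop: Two wooden stop posts, each 20 x 22 mm and 60 mm high (tops 68 mm above the table), centred 30 mm either side of the lane's centre line, with black rubber faces. Origin on the centre line, on the board, in the plane of the faces that the planter meets, at lane x = +200 mm.
- planter: Loose open-topped box of unfired pink clay, 110 long (x) x 100 wide (y) x 70 mm high, walls 7 mm, painted bands on the sides; 0.4 to 0.75 kg. Origin under its centre, z up. It stands on the board (underside 8 mm above the table) before the rails, up to 8 degrees askew and 15 mm off centre. Up against the posts its origin is at lane x = +145 mm. It slides with friction, stays where left.
- fan: Grey drying fan housing 80 x 120 x 110 mm high, fixed on the table beyond the stop posts, round grille facing the lane. Origin under its centre. The green button stands in the middle of its top.
- fan_button (a joint): Travel of the green push button: 0 up, 0.006 m fully down; springs back; about 5 N fully down.
- fan_button_top (a point): Centre of the top of the green button, 32 mm across, pressed straight down.
- mug: Bystander: pink mug, 76 mm across, 85 mm high; origin under its centre.
- jar: Bystander: glass jar with blue cap, 56 mm across, 75 mm high; origin under its centre.
- slip_bowl: Bystander: white bowl, 120 mm across, 50 mm high; origin under its centre.
- brush: Bystander: flat brush with black handle, lying, about 200 mm long; origin under its centre.
- rib: Bystander: flat dark wooden shaping rib, 90 x 50 x 8 mm; origin under its centre.
- pestle: Bystander: white ceramic pestle standing upright, 38 mm across, 105 mm high; origin under its centre.

How it is judged:
By the outcome, as a careful person would: the job done as asked, in the order asked, and still so for the second after the job is handed in, with the robot touching nothing.
It also fails if it takes over 58 s, if anything falls off the work surface, if the arm or the gripper's body presses on something with over 40 N, if the wrist force passes 120 N, or if a joint passes its speed limit or range.

### The arm

A 7-joint arm with a two-finger parallel gripper is mounted at the origin on the work surface. World frame = base frame: x ahead of the robot, y to its left, z up, the work surface at z = 0. Lengths are in m, angles in rad, forces in N, time in s.
With the tool pointing down it reaches from about 0.425 to 0.875 m from the base axis. Payload 4.7 kg.
Tool frame: the origin (TCP) lies at the very end of the fingers, on their centre line; the grasp point (between the pads) lies 19 mm behind it (manip.tcp_to_grasp is the distance from the TCP to the grasp point, in m); z points along the fingers, y is the line along which they close (so a half turn about z gives the same grasp; the last joint's range is limited). The gripper opens to 85 mm and grips with 20 to 120 N. Pads are 22 mm wide; open, the fingers measure 114 mm over their backs; the gripper's body (76 mm by 85 mm) begins 54 mm behind the grasp point. The pads swing forward as they close: fully open they stand 13 mm farther back than shut.
Start: joints at [-1.266, 0.321, -0.07, 1.45, 0.023, 1.371, -0.057], TCP at [0.186, 0.623, 0.231] pointing down, gripper open.
Joint ranges: [-2.86, 2.86], [-0.3, 2.09], [-1.38, 1.24], [0.06, 2.45], [-1.56, 4.7], [0.09, 2.05], [-2.69, 2.69]. Speed limits (rad/s): [2.57, 2.57, 3.14, 3.14, 3.14, 3.14, 3.14].

### API

Orientations are given as a 3x3 rotation matrix whose columns are the frame's x, y, z axes.
In Python, from station import manip gives the robot as it stands. The module is installed in compiled form; this text tells all that it offers.
- The arm moves only by the shell command python3 -m inch 'ROWS' [FORCE]. ROWS is JSON, a list of rows, each a list of 7 numbers: the turn, a rotation vector about the tool's x, y, z normalised to -1 to 1, where 1 is 180 degrees, then the shift along the tool's x, y, z normalised to -1 to 1, where 1 is 0.1 m, then the gripper's target within -1 to 1 (fully open at 1, half-way at 0, shut at -1). In form: [[ax, ay, az, tx, ty, tz, grip], ...]. A call has 1 to 20 rows; each row is the pose to reach, as a shift and turn from the pose commanded when the call began, along the tool's axes at that moment, turning the shorter way round; what a row does not reach only later rows make up. A row lasts 1/8 s, in which the tool goes at most 62.5 mm and 10.7 degrees, less where a joint would pass 70% of its speed; a pose out of reach is approached as far as the arm can. A call with a number of a shift or a turn outside -1 to 1 is refused whole. A call with a gripper value outside its range is refused whole. The fingers move at their own pace and stop on an object; FORCE is the grip in N (left out, the last holds). Time passes only in rows, so rows that repeat a pose let the fingers close. It gives the time, the measured TCP pose, the force, the opening and the grip force at its end, in the units of the state.
- manip.sense(): the state, without advancing time (a new reading comes with each control period).
- manip.grab_frame(name): name is "side" or "top" or "wrist"; returns (picture, depth): 480x640x3 uint8, red, green, blue; 480x640 float32, m along the optical axis (not along the pixel's ray), 0 where there is no reading.
- manip.calibration(name): a dict with "fx", "fy", "cx", "cy" (pixels), "T" (4x4, takes a point from camera to world coordinates). Camera axes: x right, y down, z forward; pixel columns grow to the right and rows downward; lengths in m; the calibration is good to about 2 mm. A picture is of the moment at which its call begins: read the wrist's pose just before it. calibration takes no time and is no camera call; for the wrist camera it gives the pose at the moment of the call.
- manip.job_done(): hands the job in; it is judged then, once.
The state is a dict: "t": time; "joints": joint angles; "qd": joint speeds; "joint_torque": joint torques, N m; "ee_pos": TCP position; "tcp_rot": TCP orientation; "ft_force": force on the tool from outside, world axes, zero at the start; "moment": the same for the moment, N m; "opening": finger opening in m; "grasp_force": force on a finger pad.
Only numpy, scipy, OpenCV 4.12 (cv2) and the standard library are available. Lean on these libraries where they do the work, as an engineer would, in place of code of your own. Each camera call takes 0.05 s, during which the arm holds its last target. There are 200 camera calls.

## Working session

There is one attempt and no reset: what is moved stays moved. The work goes in short steps, Python scripts to look and compute and a shell command to move; the robot and the scene stay as the last step left them, time stands still between calls to the robot, and variables do not carry over. Pictures are saved under pics/ and viewed, at most 10 in all, crops included, and the job is handed in when it is done.

```bash
mkdir -p pics
python3 - <<'E'
from station import manip
import cv2,numpy as np
for n in("top","side"):
    p,d=manip.grab_frame(n);cv2.imwrite(f"pics/{n}0.png",p[:,:,::-1]);np.savez(f"{n}0.npz",p=p,d=d,**{k:v for k,v in manip.calibration(n).items()})
    print(n,manip.calibration(n))
s=manip.sense();print(s["t"],s["ee_pos"],s["tcp_rot"],s["opening"])
E
```

```text
top {'fx': 473.6912461294405, 'fy': 473.6912461294405, 'cx': 319.8073488833151, 'cy': 246.53275885271717, 'T': array([[-0.02836007, -0.99755152,  0.06392715,  0.57764835],
       [-0.9995771 ,  0.02871268,  0.00460368, -0.0185252 ],
       [-0.00642793, -0.06376955, -0.99794395,  0.89545961],
       [ 0.        ,  0.        ,  0.        ,  1.        ]])}
side {'fx': 497.19910484007573, 'fy': 497.19910484007573, 'cx': 325.1956056250505, 'cy': 238.33606805861976, 'T': array([[ 0.75378078, -0.38608677,  0.53174387,  0.1363416 ],
       [-0.65701538, -0.42795613,  0.6206322 , -0.56767806],
       [-0.01205483, -0.81718453, -0.57625006,  0.6249202 ],
       [ 0.        ,  0.        ,  0.        ,  1.        ]])}
0.1 [0.18628101 0.62224724 0.23036313] [[-9.58015391e-01  2.86716501e-01 -3.98377579e-04]
 [ 2.86716765e-01  9.58014023e-01 -1.62093666e-03]
 [-8.30979811e-05 -1.66710380e-03 -9.99998607e-01]] 0.08532796695216922
```

View pics/top0.png

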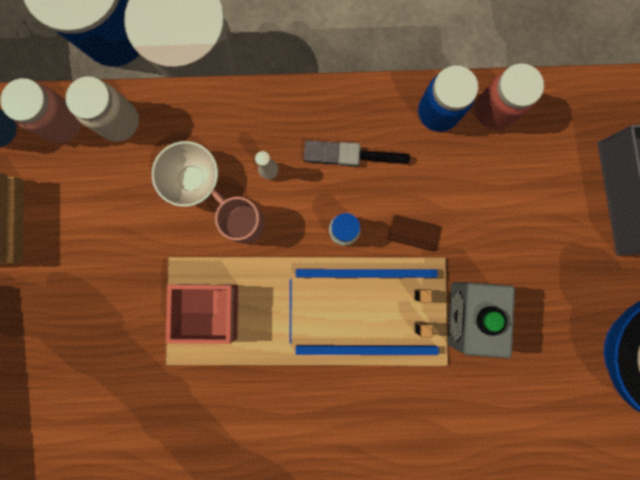

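View pics/side0.png

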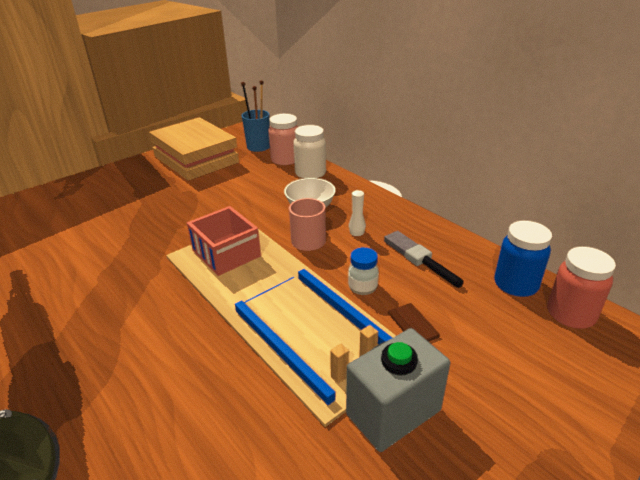

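The top view shows the planter at (200,313), rails along rows 273 and 350, the button at (494,321), and bystanders above the board. Next I'll turn these into positions.

```bash
cat > h.py <<'E'
import numpy as np,cv2
from station import manip
def load(n="top"):
    p,d=manip.grab_frame(n);return p,d,manip.calibration(n)
def cloud(d,c):
    v,u=np.mgrid[:480,:640];P=np.stack([(u-c["cx"])/c["fx"]*d,(v-c["cy"])/c["fy"]*d,d],-1)
    return P@c["T"][:3,:3].T+c["T"][:3,3]
def lane(p,W):
    h=cv2.cvtColor(p,cv2.COLOR_RGB2HSV);v,u=np.mgrid[:480,:640]
    b=(h[...,0]>100)&(h[...,0]<130)&(h[...,1]>150)&(h[...,2]>60)&(W[...,2]<.045)&(W[...,2]>.015)&(v>260)&(v<365)&(u>280)&(u<450)
    n,l,s,c=cv2.connectedComponentsWithStats(b.astype(np.uint8))
    i=np.argsort(-s[1:,4])[:2]+1
    R=[cv2.minAreaRect(W[l==k][:,:2].astype(np.float32)) for k in i]
    m=np.mean([r[0] for r in R],0)
    D=[]
    for k in i:
        q=W[l==k][:,:2];e=np.linalg.svd(q-q.mean(0),full_matrices=False)[2][0];D.append(e*-np.sign(e[1]))
    a=np.mean(D,0);a/=np.linalg.norm(a)
    return m-.11*a,a,R,D
def planter(W,o,a):
    n=np.array([-a[1],a[0]]);L=np.stack([(W[...,:2]-o)@a,(W[...,:2]-o)@n],-1)
    m=(abs(W[...,2]-.078)<.008)&(L[...,0]<.215)&(L[...,0]>-.3)&(abs(L[...,1])<.09)
    return m,L
E
python3 - <<'E'
from h import *
z=np.load("top0.npz");p,d=z["p"],z["d"];W=cloud(d,z)
o,a,R,D=lane(p,W);print("lane",o,a,np.degrees(np.arctan2(a[0],-a[1])),R,D)
m,L=planter(W,o,a);m&=L[...,0]<0
r=cv2.minAreaRect(L[m].astype(np.float32));print("planter lane frame",m.sum(),r,np.median(W[m][:,2]))
h=cv2.cvtColor(p,cv2.COLOR_RGB2HSV);g=(h[...,0]>45)&(h[...,0]<80)&(h[...,1]>150)&(W[...,2]>.09)
print("button",g.sum(),W[g].mean(0),np.percentile(W[g][:,2],[5,50,95]),cv2.minAreaRect(W[g][:,:2].astype(np.float32)))
f=(abs(W[...,2]-.110)<.006)&(abs(W[...,:2]-W[g].mean(0)[:2]).max(-1)<.1)
print("fan",cv2.minAreaRect(W[f][:,:2].astype(np.float32)))
for q in ((220,313),(360,313),(500,340),(228,345)):print(q,W[q[1],q[0]])
E
```

```text
lane [0.51634422 0.01336644] [-0.02823579 -0.99960129] -1.6180068278639783 [((0.44413959980010986, -0.09471216797828674), (0.2537793815135956, 0.013433704152703285), 88.4559555053711), ((0.582336962223053, -0.09846724569797516), (0.25437211990356445, 0.010999996215105057), 88.37262725830078)] [array([-0.02801255, -0.99960757]), array([-0.02845904, -0.99959496])]
planter lane frame 1097 ((-0.18424074351787567, -0.0014785639941692352), (0.1111416146159172, 0.09926973283290863), 0.008756794966757298) 0.07804873030506854
button 372 [ 0.49982476 -0.2878352   0.13452591] [0.12227553 0.13144053 0.13418378] ((0.5281917452812195, -0.16235339641571045), (0.30237287282943726, 0.033176206052303314), 77.28543090820312)
fan ((0.49927350878715515, -0.2882673442363739), (0.08091419190168381, 0.12034107744693756), 84.85374450683594)
(220, 313) [0.51627866 0.17349286 0.01479367]
(360, 313) [ 0.50852222 -0.08564958  0.00779449]
(500, 340) [ 0.46633269 -0.30512979  0.11074298]
(228, 345) [0.45656617 0.1608102  0.00893038]
```

```bash
python3 -m inch '[[0,0,0.416,-1,-0.5,0,0.18],[0,0,0.416,-1,-0.5,0,0.18],[0,0,0.416,-1,-0.5,0,0.18],[0,0,0.416,-1,-0.5,0,0.18],[0,0,0.416,-1,-0.5,0,0.18],[0,0,0.416,-1,-0.5,0,0.18],[0,0,0.416,-1,-0.5,0,0.18],[0,0,0.416,-1,-0.5,0,0.18]]'
```

```text
t: 1.1
ee_pos: [0.2677, 0.546, 0.2309]
tcp_rot: [[0.025, 1.0, -0.0], [1.0, -0.025, -0.001], [-0.001, -0.0, -1.0]]
ft_force: [-0.7, 0.9, -0.3]
opening: 0.0505
grasp_force: 0.0
```

```bash
python3 -m inch '[[0,0,0,-0.4,0.5,0,0.18],[0,0,0,-0.8,0.88,0,0.18],[0,0,0,-0.8,0.88,0,0.18]]' >/dev/null; python3 -m inch '[[0,0,0,-0.4,0.5,0,0.18],[0,0,0,-0.8,0.88,0,0.18],[0,0,0,-0.8,0.88,0,0.18]]'>/dev/null;  python3 -m inch '[[0,0,0,-0.4,0.5,0,0.18],[0,0,0,-0.78,0.88,0.2,0.18],[0,0,0,-0.78,0.88,0.6,0.18],[0,0,0,-0.78,0.88,0.6,0.18]]'
python3 - <<'E'
from h import *
p,d,c=load("wrist");cv2.imwrite("pics/w1.png",p[:,:,::-1]);s=manip.sense()
o=np.array([.51634,.01337]);a=np.array([-.02824,-.9996]);n=-np.array([a[1],-a[0]])
e=s["ee_pos"];print(e,(e[:2]-o)@a,(e[:2]-o)@n)
W=cloud(d,c);m,L=planter(W,o,a);m&=(L[...,0]<-.1)
print(m.sum(),cv2.minAreaRect(L[m].astype(np.float32)),np.median(W[m][:,2]))
E
```

```text
t: 2.35
ee_pos: [0.5225, 0.3011, 0.1679]
tcp_rot: [[0.024, 1.0, -0.006], [1.0, -0.024, -0.003], [-0.003, -0.006, -1.0]]
ft_force: [0.2, -0.5, -0.1]
opening: 0.0504
grasp_force: 0.0
[0.52348795 0.30249679 0.17021299] -0.28921300078230944 -0.0010198534608598347
3146 ((-0.20085129141807556, 0.0006311163306236267), (0.08383305370807648, 0.10021946579217911), 0.06697211414575577) 0.07978480897962739
```

View pics/w1.png

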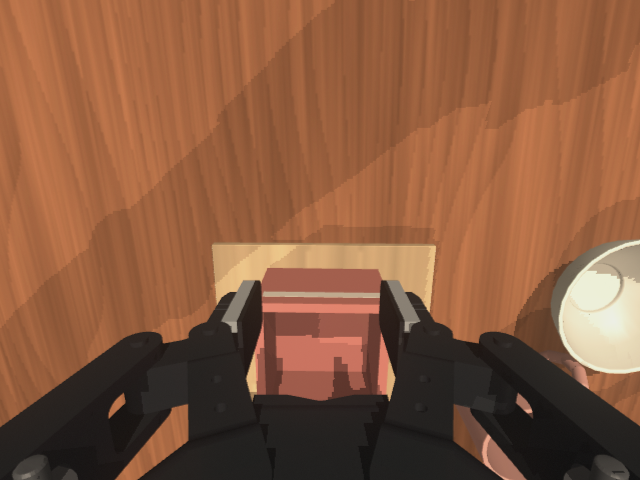

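The wrist view shows the planter squared to the board (rim edge at row 295, columns 262–382), centred between the pads, with clear board behind it (board edge at row 244). Descending.

```bash
python3 -m inch '[[0,0,0,0,0,0.4,0.18],[0,0,0,0,0,0.8,0.18],[0,0,0,0,0,1,0.18],[0,0,0,0,0,1,0.18]]' >/dev/null; python3 -m inch '[[0,0,0,0,0,0.2,0.18],[0,0,0,0,0,0.36,0.18],[0,0,0,0,0,0.36,0.18],[0,0,0,-0.1,0,0.36,0.18],[0,0,0,-0.15,0,0.36,0.18],[0,0,0,-0.2,0,0.36,0.18],[0,0,0,-0.2,0,0.36,0.18]]'
python3 - <<'E'
from h import *
p,d,c=load("side");cv2.imwrite("pics/s1.png",cv2.resize(p[150:330,100:340,::-1],(720,540)));print(manip.sense()["ee_pos"])
E
```

```text
t: 3.78
ee_pos: [0.5251, 0.2806, 0.0357]
tcp_rot: [[0.028, 1.0, 0.001], [1.0, -0.028, 0.0], [0.0, 0.001, -1.0]]
ft_force: [-0.4, 0.2, 0.2]
opening: 0.0506
grasp_force: 0.0
[0.52500454 0.28108392 0.03564525]
```

View pics/s1.png

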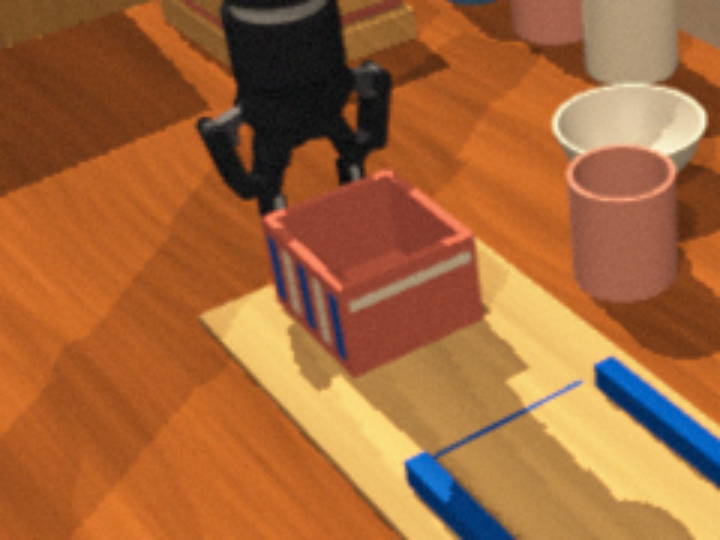

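The side view shows both fingers behind the planter's rear wall near (275,200) and (350,180), outside it. Starting the push.

```bash
python3 -m inch '[[0,0,0,-0.06,0,0,0.18],[0,0,0,-0.12,0,0,0.18],[0,0,0,-0.17,0,0,0.18],[0,0,0,-0.22,0,0,0.18],[0,0,0,-0.28,0,0,0.18],[0,0,0,-0.35,0,0,0.18],[0,0,0,-0.42,0,0,0.18],[0,0,0,-0.50,0,0,0.18],[0,0,0,-0.58,0,0,0.18],[0,0,0,-0.66,0,0,0.18],[0,0,0,-0.74,0,0,0.18],[0,0,0,-0.82,0,0,0.18],[0,0,0,-0.88,0,0,0.18],[0,0,0,-0.94,0,0,0.18],[0,0,0,-0.97,0,0,0.18],[0,0,0,-1,0,0,0.18],[0,0,0,-1,0,0,0.18]]'
cat > m.py <<'E'
from h import *
import sys
p,d,c=load("top");cv2.imwrite(f"pics/{sys.argv[1]}.png",p[230:390,140:540,::-1]);s=manip.sense()
o=np.array([.51634,.01337]);a=np.array([-.02824,-.9996]);n=np.array([-a[1],a[0]])
e=s["ee_pos"];print("tcp",(e[:2]-o)@a,(e[:2]-o)@n,e,s["ft_force"])
W=cloud(d,c);m,L=planter(W,o,a);h=cv2.cvtColor(p,cv2.COLOR_RGB2HSV)
m&=((h[...,0]<8)|(h[...,0]>170))&(h[...,1]>80);m=cv2.morphologyEx(m.astype(np.uint8),cv2.MORPH_OPEN,np.ones((2,2)))>0
k=L[m]
print("pl",m.sum(),cv2.minAreaRect(k.astype(np.float32)),np.percentile(k,[1,99],axis=0))
for s in(1,-1): # side edges
    b=np.arange(k[:,0].min()+.01,k[:,0].max()-.01,.006)
    v=[(x,s*(s*k[abs(k[:,0]-x)<.003,1]).max()) for x in b if (abs(k[:,0]-x)<.003).any()]
    v=np.array(v);print("side",s,np.degrees(np.arctan(np.polyfit(v[:,0],v[:,1],1)[0])),np.median(v[:,1]))
E
python3 m.py t1
```

```text
t: 5.95
ee_pos: [0.5221, 0.1807, 0.0353]
tcp_rot: [[0.027, 1.0, -0.0], [1.0, -0.027, -0.001], [-0.001, -0.0, -1.0]]
ft_force: [-0.2, 2.8, 0.1]
opening: 0.0502
grasp_force: 0.0
tcp -0.16741530369916613 0.0010445285434885255 [0.52211193 0.18068923 0.03526706] [-0.55426019  2.98301029  0.15605583]
pl 876 ((-0.060556165874004364, -0.003698505461215973), (0.19280588626861572, 0.11445276439189911), 5.297809600830078) [[-0.15338919 -0.06041792]
 [-0.04544382  0.04643199]]
side 1 0.26232252369719794 0.04641310019357746
side -1 -6.833187576568868 -0.060267450039511825
```

View pics/t1.png

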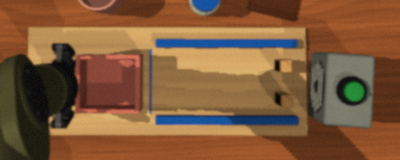

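The crop shows the planter at cols 77–142, rows 54–111, square, just short of the blue line at col 150. I'll refine its lateral position.

```bash
cat > m2.py <<'E'
from h import *
def fit(p,W,show=True):
    # rim pixels intersected with plane z=.078 rather than noisy depth
    o=np.array([.51634,.01337]);a=np.array([-.02824,-.9996]);n=np.array([-a[1],a[0]]);c=manip.calibration("top")
    m,L=planter(W,o,a);m&=(abs(W[...,2]-.078)<.006)&(L[...,0]>-.25)
    h=cv2.cvtColor(p,cv2.COLOR_RGB2HSV);m&=((h[...,0]<9)|(h[...,0]>168))
    N,l,s,_=cv2.connectedComponentsWithStats(m.astype(np.uint8),connectivity=8);k=1+np.argmax(s[1:,4]);print(s[k])
    def plane(v,u,z):
        r=np.stack([(u-c["cx"])/c["fx"],(v-c["cy"])/c["fy"],np.ones(len(u))],-1)@c["T"][:3,:3].T
        t=c["T"][:3,3];P=t+r*((z-t[2])/r[:,2])[:,None];return np.stack([(P[:,:2]-o)@a,(P[:,:2]-o)@n],-1)
    K=plane(*np.nonzero(l==k),.078)
    r=cv2.minAreaRect(K.astype(np.float32));print("planter",r)
    b=(h[...,0]>100)&(h[...,0]<130)&(h[...,1]>150)&(h[...,2]>60)&(abs(W[...,2]-.028)<.012)
    B=plane(*np.nonzero(b),.028)
    for sg in(1,-1):
        q=B[(abs(B[:,1]-sg*.07)<.02)&(B[:,0]>-.01)&(B[:,0]<.22)];print("rail",sg,np.percentile(q[:,1],[3,50,97]))
    for sg in(1,-1):
        q=K[(sg*K[:,1]>.03)&(abs(K[:,0]-r[0][0])<.045)]
        bins=np.round(q[:,0]/.004);v=np.array([(x*.004,sg*(sg*q[bins==x,1]).max()) for x in np.unique(bins)])
        if len(v)>3:f=np.polyfit(v[:,0],v[:,1],1);print("side",sg,np.degrees(np.arctan(f[0])),np.polyval(f,r[0][0]))
    return r
if __name__=="__main__":
    p,d,c=load("top");fit(p,cloud(d,c));e=manip.sense()["ee_pos"]-[.51634,.01337,0];print("tcp",-.02824*e[0]-.9996*e[1],.9996*e[0]-.02824*e[1],e[2])
E
python3 m2.py
```

```text
[214 285  66  58 885]
planter ((-0.10104987770318985, -0.00042324140667915344), (0.11234229803085327, 0.09714296460151672), 0.043143510818481445)
rail 1 [0.06362909 0.06910933 0.07459967]
rail -1 [-0.07536279 -0.06985603 -0.06274755]
side 1 -0.0005760333882646453 0.0481118642832411
side -1 -0.5556725368276382 -0.0487639259492197
tcp -0.1674334812666799 0.0010676679330208442 0.03527962309452881
```

```bash
python3 -m inch '[[0,0,0,-0.04,0,0,0.18],[0,0,0,-0.1,0,0,0.18],[0,0,0,-0.18,0,0,0.18],[0,0,0,-0.26,0,0,0.18],[0,0,0,-0.34,0,0,0.18],[0,0,0,-0.42,0,0,0.18],[0,0,0,-0.50,0,0,0.18],[0,0,0,-0.58,0,0,0.18],[0,0,0,-0.66,0,0,0.18],[0,0,0,-0.74,0,0,0.18],[0,0,0,-0.82,0,0,0.18],[0,0,0,-0.88,0,0,0.18],[0,0,0,-0.94,0,0,0.18],[0,0,0,-0.97,0,0,0.18],[0,0,0,-1,0,0,0.18],[0,0,0,-1,0,0,0.18]]'; python3 m2.py
```

```text
t: 8.05
ee_pos: [0.5194, 0.0807, 0.0353]
tcp_rot: [[0.027, 1.0, -0.0], [1.0, -0.027, -0.0], [-0.0, -0.0, -1.0]]
ft_force: [0.0, 2.6, 0.2]
opening: 0.0505
grasp_force: 0.0
[273 285  65  58 720]
planter ((-0.0006932951509952545, -0.00038516148924827576), (0.10979440808296204, 0.09706802666187286), 0.04314647614955902)
rail 1 [0.06362929 0.0691098  0.07459973]
rail -1 [-0.07536116 -0.06985293 -0.06275629]
side 1 -0.0005751296424474779 0.04811086128522219
side -1 -0.22019828922354748 -0.04884326182142899
tcp -0.06744158620344087 0.001153233400333291 0.03527924643899043
```

Tracking straight. Another 100 mm.

```bash
python3 -m inch '[[0,0,0,-0.04,0,0,0.18],[0,0,0,-0.1,0,0,0.18],[0,0,0,-0.18,0,0,0.18],[0,0,0,-0.26,0,0,0.18],[0,0,0,-0.34,0,0,0.18],[0,0,0,-0.42,0,0,0.18],[0,0,0,-0.50,0,0,0.18],[0,0,0,-0.58,0,0,0.18],[0,0,0,-0.66,0,0,0.18],[0,0,0,-0.74,0,0,0.18],[0,0,0,-0.82,0,0,0.18],[0,0,0,-0.88,0,0,0.18],[0,0,0,-0.94,0,0,0.18],[0,0,0,-0.97,0,0,0.18],[0,0,0,-1,0,0,0.18],[0,0,0,-1,0,0,0.18]]'; python3 m2.py
```

```text
t: 10.1
ee_pos: [0.5167, -0.0192, 0.0353]
tcp_rot: [[0.027, 1.0, -0.0], [1.0, -0.027, -0.0], [-0.0, -0.0, -1.0]]
ft_force: [0.1, 2.9, -0.9]
opening: 0.0505
grasp_force: 0.0
[332 285  64  58 582]
planter ((0.09997716546058655, -0.0003608018159866333), (0.09694129228591919, 0.10825670510530472), 89.99942779541016)
rail 1 [0.06362885 0.06911468 0.07460044]
rail -1 [-0.07527481 -0.06985216 -0.06272305]
side 1 -0.0005664375554043053 0.04810985372583004
side -1 0.042668085368210866 -0.04884385857402984
tcp 0.03254020760311582 0.0012719600195918584 0.03526886455128367
```

```bash
python3 -m inch '[[0,0,0,-0.04,0,0,0.18],[0,0,0,-0.1,0,0,0.18],[0,0,0,-0.16,0,0,0.18],[0,0,0,-0.22,0,0,0.18],[0,0,0,-0.27,0,0,0.18],[0,0,0,-0.32,0,0,0.18],[0,0,0,-0.35,0,0,0.18],[0,0,0,-0.38,0,0,0.18],[0,0,0,-0.40,0,0,0.18],[0,0,0,-0.41,0,0,0.18],[0,0,0,-0.41,0,0,0.18]]'; python3 -m inch '[[0,0,0,-0.01,0,0,0.18],[0,0,0,-0.02,0,0,0.18],[0,0,0,-0.02,0,0,0.18]]';python3 m2.py
```

```text
t: 11.52
ee_pos: [0.5156, -0.0599, 0.0353]
tcp_rot: [[0.027, 1.0, -0.0], [1.0, -0.027, -0.0], [-0.0, -0.0, -1.0]]
ft_force: [0.4, 4.0, -0.3]
opening: 0.0509
grasp_force: 0.0
t: 11.9
ee_pos: [0.5156, -0.0619, 0.0353]
tcp_rot: [[0.027, 1.0, 0.0], [1.0, -0.027, -0.0], [-0.0, 0.0, -1.0]]
ft_force: [0.0, 3.8, -0.6]
opening: 0.0506
grasp_force: 0.0
[356 284  65  59 469]
planter ((0.14269745349884033, -0.0003095492720603943), (0.10968352854251862, 0.09867513179779053), 0.9844819903373718)
rail 1 [0.0636286  0.06911939 0.07460047]
rail -1 [-0.07540059 -0.06985371 -0.06271662]
side 1 -0.0005738283996351308 0.048109427967317486
tcp 0.07523313230967278 0.0014607530645396915 0.03534651601375194
```

```bash
for i in 1; do python3 -m inch '[[0,0,0,-0.01,0,0,0.18],[0,0,0,-0.015,0,0,0.18],[0,0,0,-0.015,0,0,0.18]]'|egrep 'ee|ft'; python3 -m inch '[[0,0,0,-0.005,0,0,0.18],[0,0,0,-0.01,0,0,0.18],[0,0,0,-0.01,0,0,0.18]]'|egrep 'ee|ft'; done
```

```text
ee_pos: [0.5156, -0.0634, 0.0353]
ft_force: [-0.1, 4.4, -1.0]
ee_pos: [0.5156, -0.0635, 0.0353]
ft_force: [1.1, 5.1, 1.0]
```

```bash
python3 -m inch '[[0,0,0,-0.005,0,0,0.18],[0,0,0,-0.01,0,0,0.18],[0,0,0,-0.01,0,0,0.18]]'|egrep 'ee|ft'; python3 m2.py
```

```text
ee_pos: [0.5158, -0.0636, 0.0354]
ft_force: [0.2, 7.4, 0.1]
[357 284  65  30 387]
planter ((0.1491701900959015, 0.041057392954826355), (0.04628092050552368, 0.1172734946012497), 70.44081115722656)
rail 1 [0.06362859 0.06912018 0.07460048]
rail -1 [-0.07540059 -0.06985216 -0.06271371]
side 1 1.3569676153052417 0.04932898383036113
tcp 0.07698808143378445 0.001580535037621517 0.035370687167804074
```

Motion has stalled and the force is rising, so the planter is against the posts. Backing off, rising and checking.

```bash
python3 -m inch '[[0,0,0,0.05,0,0,0.18],[0,0,0,0.2,0,0,0.18],[0,0,0,0.5,0,0,0.18],[0,0,0,0.5,0,0,0.18],[0,0,0,0.5,0,-0.4,0.18],[0,0,0,0.5,0,-0.9,0.18],[0,0,0,0.5,0,-0.9,0.18]]'|egrep 'ee|ft';python3 -m inch '[[0,0,0,0,0,-0.4,-0.3],[0,0,0,0,0,-0.8,-1],[0,0,0,0,0,-0.8,-1]]'|egrep 'ee|ft';  python3 m2.py
python3 - <<'E'
from h import *
p,d,c=load("side");cv2.imwrite("pics/s2.png",cv2.resize(p[230:450,220:460,::-1],(654,600)))
E
```

```text
ee_pos: [0.52, -0.0162, 0.1294]
ft_force: [0.5, 0.6, -0.4]
ee_pos: [0.5186, -0.016, 0.2077]
ft_force: [1.2, 0.3, -1.0]
[357 284  65  59 652]
planter ((0.1436285376548767, 0.0005099102854728699), (0.09862612932920456, 0.10985956341028214), 89.99864959716797)
rail 1 [0.06362894 0.06911247 0.07459991]
rail -1 [-0.07524497 -0.06811251 -0.06271488]
side 1 0.5569376349230419 0.048701776910398176
side -1 0.04174655847970186 -0.04881066655302388
tcp 0.02919675416201201 0.0018441511466980001 0.20577641621640683
```

View pics/s2.png

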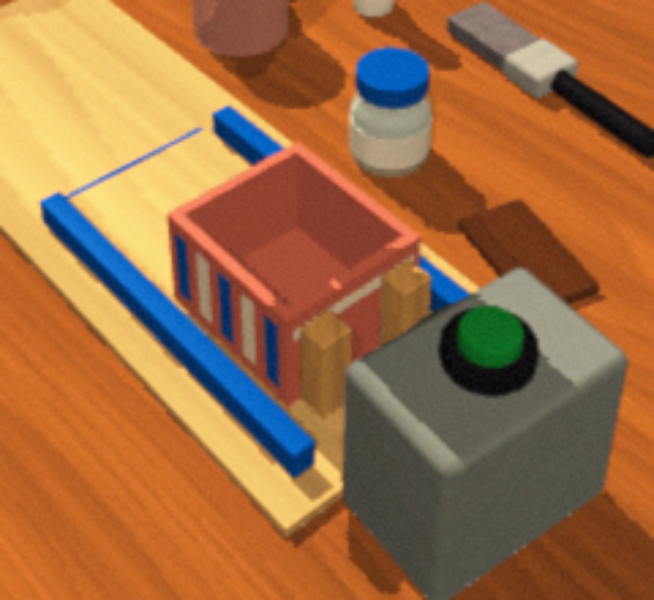

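The side view shows the planter flush against both posts (325,365) and (405,305), clear of both rails; the button is at (490,340). Now to the button with shut fingers.

```bash
python3 -m inch '[[0,0,0,-0.4,0,0,-1],[0,0,0,-0.9,0,0,-1],[0,0,0,-0.9,0,0,-1]]'>/dev/null;python3 -m inch '[[0,0,0,-0.4,-0.05,0,-1],[0,0,0,-0.9,-0.1,0,-1],[0,0,0,-0.9,-0.1,0,-1]]'>/dev/null;python3 -m inch '[[0,0,0,-0.4,0,0,-1],[0,0,0,-0.8,0,0,-1],[0,0,0,-0.92,-0.02,0,-1],[0,0,0,-0.92,-0.02,0.2,-1],[0,0,0,-0.92,-0.02,0.4,-1],[0,0,0,-0.92,-0.02,0.4,-1],[0,0,0,-0.92,-0.02,0.4,-1]]'
python3 - <<'E'
from h import *
p,d,c=load("wrist");cv2.imwrite("pics/w2.png",p[:,:,::-1]);W=cloud(d,c)
h=cv2.cvtColor(p,cv2.COLOR_RGB2HSV);g=(h[...,0]>45)&(h[...,0]<80)&(h[...,1]>150)&(d>0)&(np.hypot(W[...,0]-.5,W[...,1]+.288)<.03)
print(g.sum(),W[g].mean(0),np.percentile(W[g],[3,50,97],axis=0))
z=np.load("top0.npz");W=cloud(z["d"],z);h=cv2.cvtColor(z["p"],cv2.COLOR_RGB2HSV);g=(h[...,0]>45)&(h[...,0]<80)&(h[...,1]>150)&(np.hypot(W[...,0]-.5,W[...,1]+.288)<.03)
print(g.sum(),W[g].mean(0),np.percentile(W[g],[3,50,97],axis=0))
E
```

```text
t: 16.1
ee_pos: [0.4979, -0.2862, 0.1654]
tcp_rot: [[0.026, 1.0, 0.0], [1.0, -0.026, 0.0], [0.0, 0.0, -1.0]]
ft_force: [-0.3, 0.0, 0.2]
opening: -0.0002
grasp_force: 0.0<stdin>:4: RuntimeWarning: Mean of empty slice.
  ret = um.true_divide(
Traceback (most recent call last):
IndexError: index -1 is out of bounds for axis 0 with size 0
```

View pics/w2.png

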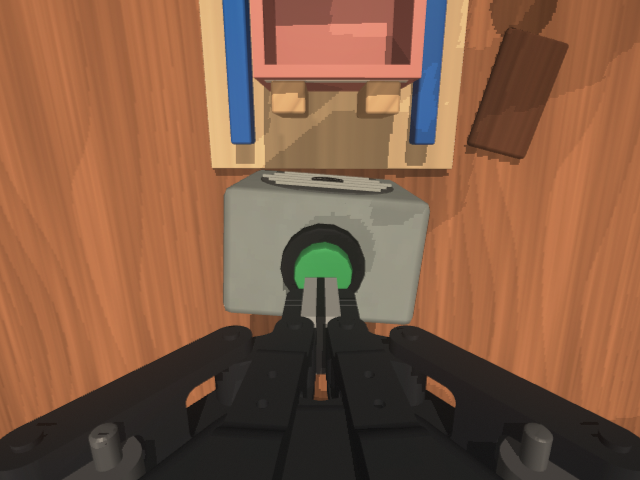

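The wrist view shows the shut fingertips (321,285) over the green button (323,268), aligned laterally, and the planter's front wall (row 80) against both posts. Pressing down.

```bash
python3 -m inch '[[0,0,0,-0.02,0.01,0.1,-1],[0,0,0,-0.02,0.01,0.2,-1],[0,0,0,-0.02,0.01,0.28,-1],[0,0,0,-0.02,0.01,0.32,-1],[0,0,0,-0.02,0.01,0.34,-1],[0,0,0,-0.02,0.01,0.35,-1],[0,0,0,-0.02,0.01,0.35,-1]]'|egrep 'ee|ft';python3 -m inch '[[0,0,0,0,0,0.01,-1],[0,0,0,0,0,0.02,-1],[0,0,0,0,0,0.02,-1]]'|egrep 'ee|ft';python3 -m inch '[[0,0,0,0,0,0.01,-1],[0,0,0,0,0,0.02,-1],[0,0,0,0,0,0.02,-1]]'|egrep 'ee|ft'
```

```text
ee_pos: [0.4984, -0.2888, 0.1306]
ft_force: [-1.7, 0.3, 2.8]
ee_pos: [0.4986, -0.2889, 0.1285]
ft_force: [-2.6, 1.3, 2.4]
ee_pos: [0.4986, -0.2889, 0.1264]
ft_force: [-2.5, 0.9, 4.7]
```

```bash
python3 -m inch '[[0,0,0,0,0,0.01,-1],[0,0,0,0,0,0.02,-1],[0,0,0,0,0,0.02,-1]]'|egrep 'ee|ft';python3 -m inch '[[0,0,0,0,0,0.01,-1],[0,0,0,0,0,0.02,-1],[0,0,0,0,0,0.02,-1]]'|egrep 'ee|ft'
```

```text
ee_pos: [0.4987, -0.289, 0.126]
ft_force: [-5.4, 1.7, 14.3]
ee_pos: [0.4987, -0.289, 0.1257]
ft_force: [-9.3, 5.2, 24.7]
```

Bottomed at z ≈ 0.126 with 25 N, so it is fully down. Letting go and checking.

```bash
python3 -m inch '[[0,0,0,0,0,-0.1,-1],[0,0,0,0,0,-0.4,-1],[0,0,0,0,0,-0.9,-1],[0,0,0,0,0,-1,-1],[0,0,0,0,0,-1,-1],[0,0,0,0,0,-1,-1]]'|egrep 't:|ee|ft'; python3 m2.py
python3 - <<'E'
from h import *
p,d,c=load("side");cv2.imwrite("pics/s3.png",p[:,:,::-1])
E
```

```text
t: 19.27
ee_pos: [0.4979, -0.2882, 0.2206]
tcp_rot: [[0.027, 1.0, -0.002], [1.0, -0.027, 0.001], [0.001, -0.002, -1.0]]
ft_force: [0.1, -0.5, -0.4]
[ 357  284   65   59 1008]
planter ((0.14346398413181305, 0.0004860907793045044), (0.09867377579212189, 0.11018868535757065), 89.99864959716797)
rail 1 [0.06362908 0.06910949 0.07459968]
rail -1 [-0.07536245 -0.06825706 -0.06274786]
side 1 0.2901007213499297 0.0488517093050168
side -1 0.04292605590890914 -0.04881148117036987
tcp 0.30204018054226456 -0.010015417207171133 0.22050536032599016
```

View pics/s3.png

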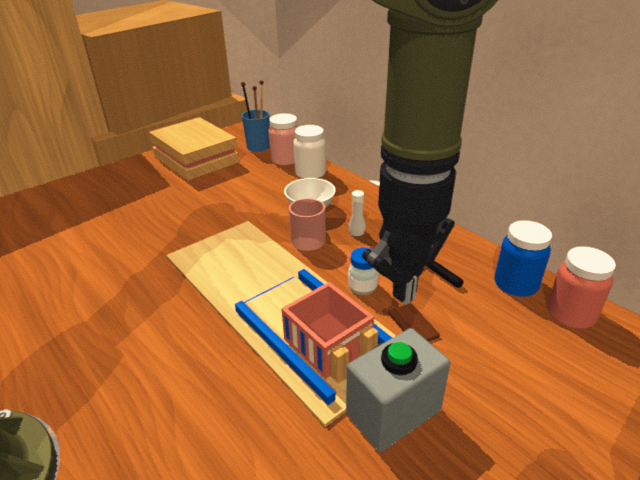

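The picture shows the planter against the posts (340,360), the button released (400,353), the gripper clear above, and the bystanders unmoved.

```bash
python3 -c "
from station import manip
print(manip.job_done())"
```

```text
the job is handed in; nothing more can be done
None
```

I handed the job in at about 19 s: the planter is resting against both stop posts, the rails weren't touched as far as the pictures show, and the fan button was pressed fully down and released.

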